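# Find the shelf foot that hangs clear and wedge it

### The arm

A 6-joint arm with a two-finger parallel gripper is mounted at the origin on the work surface. World frame = base frame: x ahead of the robot, y to its left, z up, the work surface at z = 0. Lengths are in mm, angles in degrees, forces in N, time in s.
With the tool pointing down it reaches from about 300 to 850 mm from the base axis. Payload 4.2 kg.
Tool frame: the origin (TCP) lies at the very end of the fingers, on their centre line; the grasp point (between the pads) lies 19 mm behind it; z points along the fingers, y is the line along which they close (so a half turn about z gives the same grasp; the last joint's range is limited). The gripper opens to 91 mm and grips with 3 to 60 N. Pads are 32 mm wide; open, the fingers measure 118 mm over their backs; the gripper's body (76 mm by 178 mm) begins 60 mm behind the grasp point.
Start: joints at [64.458, 18.312, 89.639, -0, 72.044, -1.146], TCP at [237.508, 523.673, 213.976] pointing down, gripper open.
Joint ranges: [-177.97, 177.97], [-48.28, 115.42], [12.27, 149.76], [-77.06, 257.06], [2.81, 150.46], [-146.56, 146.56]. Speed limits (degrees/s): [147.25, 147.25, 180, 180, 180, 180].

### API

Orientations are given as [roll, pitch, yaw] about the fixed x, y, z axes, in that order (R = Rz(yaw) Ry(pitch) Rx(roll)).
In Python, from workcell import env gives the robot as it stands.
- The arm moves only by the shell command python3 -m pendant 'ROWS' [FORCE]. ROWS is a JSON object of lists of equal length, an entry for each row: "translation": the shift along the tool's x, y, z in mm, a list of three; "roll": the turn about the tool's z in rad; "hand": the closure in counts, from 0 (fully open) to 255 (shut). In form: {"translation": [[dx, dy, dz], ...], "roll": [roll, ...], "hand": [hand, ...]}. A call has exactly 8 rows; each row shifts and turns the commanded pose from where the row before left it, along the tool's axes as they then stand; what a row does not reach is not made up. A row lasts 1/12 s, in which the tool goes at most 41.7 mm and 7.16 degrees, less where a joint would pass 70% of its speed; a pose out of reach is approached as far as the arm can. A call with a gripper value outside its range is refused whole. The fingers move at their own pace and stop on an object; FORCE is the grip in N (left out, the last holds). Time passes only in rows, so rows that do not move let the fingers close, or fill a call up. It gives the time, the measured TCP pose, the force, the opening and the grip force at its end, in the units of the state.
- env.state(): the state, without advancing time (a new reading comes with each control period).
- env.grab_frame(name): name is "scene" or "top"; returns a dict with "frame" (480x640x3 uint8, red, green, blue), "z_map" (480x640 float32, mm along the optical axis (not along the pixel's ray), 0 where there is no reading), "fx", "fy", "cx", "cy" (pixels), "pose" (4x4, takes a point from camera to world coordinates). Camera axes: x right, y down, z forward; pixel columns grow to the right and rows downward; lengths in mm; the calibration is good to about 2 mm. A picture is of the moment at which its call begins.
- env.job_done(): hands the job in; it is judged then, once.
Trained networks look in a picture, given as the dict that the camera call returned (one of the last four; its "shot" number tells which), for a name from the list of things; names that differ only in an ending like _2 or _b are one class to them, and where a whole thing is asked for, a point or a joint stands for the part that bears it (a point fixed in the world has none). Each returns a list of dicts, best first, with "score" (0 to 1); they miss things now and then, are a little off and sometimes report something else, mostly with a low value. They report only what shows in the picture. A call takes as long as a camera call. They do not tell look-alikes from the thing itself.
- env.recognise(picture, label): "rect" ([centre column, centre row, width, height] in pixels, round what is visible of it).
- env.regions_of(picture, label): "pixels" (480x640 bool, what is visible of it) and "rect" ([centre column, centre row, width, height] in pixels, round what is visible of it).
The state is a dict: "time_s": time; "qpos": joint angles; "qvel": joint speeds; "effort": joint torques, N m; "ee_pos": TCP position; "ee_rot": TCP orientation; "force": force on the tool from outside, world axes, zero at the start; "torque": the same for the moment, N m; "gripper_width": finger opening in mm; "gripper_force": force on a finger pad.
Only numpy, scipy, OpenCV 4.12 (cv2) and the standard library are available. Lean on these libraries where they do the work, as an engineer would, in place of code of your own. Each camera call takes 0.05 s, during which the arm holds its last target. There are 200 camera calls.

### The job

The low teak shelf rocks, because one of its three front feet has lost its rubber pad and hangs clear of the table. Use the wedge, thin end first and lying flat, to feel which front foot it will really slide under, for under the other two it jams on the pad almost at once; push it straight in under the middle of the bare foot until it is snug, without ramming it, and leave it there. Do not disturb the other things on and around the shelf.

Things in the scene. Friction and masses are not known exactly. Their poses are not given: they have to be found in the camera images.
- wedge_grip (a point): the dark teak wedge, lying flat on the table: 150 mm long, 46 mm wide, 4 mm thick at the thin end and rising evenly to 34 mm at the thick end (a slope of 1 in 5 on its upper face, the underside is flat), 90 g. This point lies on its centre line 22 mm from the thick end and 14.8 mm above its underside, a good place to take it across its 46 mm width. x points along the wedge to the thin end, z up
- wedge_tip (a point): middle of the lower edge of the wedge's thin end, 128 mm ahead of wedge_grip along x; same axes
- wedge_face (a point): middle of the wedge's sloping upper face, 19 mm above the centre of the underside; z stands square to that face, x runs down it to the thin end
- wedge: the wedge itself; origin at the centre of its underside; same axes
- shelf: low teak shelf, too heavy to shift: slatted deck 660 mm (y) by 260 mm (x), underside 95 mm and top 117 mm above the origin. Origin below the deck's centre, 0 to 3 mm above the table; x points from the front edge to the back, y to the left, z up. Its 50 mm square feet stand under the small dark tenons seen in the deck; the front feet's faces are 50 mm behind the deck's front edge
- foot_left (a point): left front foot: middle of the lower edge of its front face, 14 mm above the shelf's origin and 14 to 17 mm above the table; axes as the shelf's, so x points in under the foot. Snug under a bare foot, the wedge's tip is 50 to 65 mm past this edge; under a padded one it stops 8 mm past it, on a 34 mm square pad
- foot_middle (a point): the same for the middle front foot, 200 mm from the others. Which foot is bare differs each time. To hold the wedge flat here the hand must lean back some 25 to 35 degrees from vertical (towards the thick end), or it strikes the deck's edge above
- foot_right (a point): the same for the right front foot
- cork_lower_mid (a point): centre of the lower of two stacked cork yoga blocks on the shelf, 229 x 152 x 76 mm (leave alone)
- cork_upper_mid (a point): centre of the upper cork block, same size (leave alone)
- cork_single_mid (a point): centre of a third cork block lying on the table at the left (leave alone)
- tumbler_mid (a point): middle of the stainless steel tumbler on the shelf, 74 mm across, about 190 mm high (leave alone)
- ball_center (a point): centre of the grey massage ball, 66 mm across, on a cork ring on the shelf (leave alone)
- incense_mid (a point): middle of the white ceramic incense holder, a dish 80 mm across and 17 mm high on the table by the shelf's front edge, between two feet (leave alone)
- bowl_mid (a point): middle of a wooden bowl on the table at the left, 124 mm across, 50 mm high (leave alone)
Mind the look-alikes: they are no part of the job. There is more than one size of the wedge; the job needs the largest.

How it is judged:
By the outcome, as a careful person would: the job done as asked, in the order asked, and still so for the second after the job is handed in, with the robot touching nothing.
It also fails if it takes over 64 s, if anything falls off the work surface, if the arm or the gripper's body presses on something with over 40 N, if the wrist force passes 120 N, or if a joint passes its speed limit or range.

## Working session

There is one attempt and no reset: what is moved stays moved. The work goes in short steps, Python scripts to look and compute and a shell command to move; the robot and the scene stay as the last step left them, time stands still between calls to the robot, and variables do not carry over. Pictures are saved under pics/ and viewed, at most 10 in all, crops included, and the job is handed in when it is done.

```bash
mkdir -p pics; ls; cat > h.py <<'E'
from workcell import env
import numpy as np, cv2
def world(p,mask):
    v,u=np.nonzero(mask&(p["z_map"]>0)); z=p["z_map"][v,u]
    c=np.stack([(u-p["cx"])/p["fx"]*z,(v-p["cy"])/p["fy"]*z,z,np.ones_like(z)])
    return (np.asarray(p["pose"])@c)[:3].T
def save(p,n,crop=None,s=1):
    f=p["frame"]
    if crop: f=f[crop[1]:crop[3],crop[0]:crop[2]]
    f=cv2.resize(f,None,fx=s,fy=s,interpolation=cv2.INTER_CUBIC)
    cv2.imwrite(f"pics/{n}.png",f[:,:,::-1])
E
python3 - <<'E'
from h import *
for n in("scene","top"):
    p=env.grab_frame(n); save(p,n)
    print(n,np.round(p["pose"],2).tolist(),p["fx"])
    for l in("wedge","shelf","foot_left","foot_middle","foot_right","incense_mid","bowl_mid","cork_single_mid"):
        for r in env.regions_of(p,l):
            w=world(p,r["pixels"])
            print(l,round(r["score"],2),np.round(r["rect"]),np.round(np.median(w,0)),np.round(np.percentile(w,2,0)),np.round(np.percentile(w,98,0)))
print(env.state())
E
```

```text
pics
scene [[0.96, 0.2, -0.2, 766.72], [0.28, -0.68, 0.67, -615.64], [-0.0, -0.7, -0.71, 925.4], [0.0, 0.0, 0.0, 1.0]] 437.8239301214362
wedge 0.87 [283. 301.  56.  42.] [464.  33.  18.] [417. -25.   1.] [514. 114.  35.]
wedge 0.58 [272. 359.  47.  17.] [ 509. -127.   14.] [ 458. -154.    4.] [553. -97.  25.]
wedge 0.43 [312. 406.  19.  32.] [ 625. -216.   10.] [ 609. -251.    4.] [ 639. -182.   19.]
wedge 0.27 [378. 359. 154. 242.] [ 798. -282.  120.] [ 641. -383.  116.] [903. 204. 217.]
shelf 0.83 [381. 359. 161. 241.] [ 798. -281.  120.] [ 641. -383.  115.] [904. 205. 246.]
foot_left 0.97 [379. 360. 157. 240.] [ 798. -282.  120.] [ 641. -383.  115.] [903. 204. 219.]
foot_middle 0.96 [381. 359. 160. 235.] [ 797. -280.  120.] [ 640. -382.  115.] [905. 206. 220.]
foot_right 0.91 [379. 359. 161. 240.] [ 797. -280.  120.] [ 641. -383.  115.] [904. 205. 245.]
foot_right 0.51 [284. 299.  50.  38.] [462.  29.  19.] [414. -25.   1.] [510. 108.  35.]
foot_right 0.4 [322. 233.  77.  78.] [511. 260.  76.] [422. 179.  10.] [590. 405.  80.]
incense_mid 0.95 [311. 408.  17.  34.] [ 625. -217.   
[... 1328 characters left out ...]
185.  67.] [577. 409.  79.]
{'time_s': 0.9, 'qpos': array([ 6.44580072e+01,  1.83119194e+01,  8.96397434e+01, -4.70048291e-04,
        7.20433687e+01, -1.14482525e+00]), 'qvel': array([-0.01614583,  0.04240457,  0.02000669,  0.12841572, -0.03950325,
       -0.07698109]), 'effort': array([ 4.68719409e-04, -4.12335742e+01, -2.32232308e+01,  7.26529816e-02,
        3.74274014e-02, -3.33013122e-05]), 'ee_pos': array([237.50684106, 523.67106833, 213.97068501]), 'ee_rot': array([1.79995041e+02, 5.46345503e-04, 1.55602977e+02]), 'force': array([-0.17475151,  0.27392275,  0.12360356]), 'torque': array([ 0.01436407, -0.00617077,  0.00458436]), 'gripper_force': 0.0, 'gripper_width': 90.98143086245183}
```

View pics/scene.png

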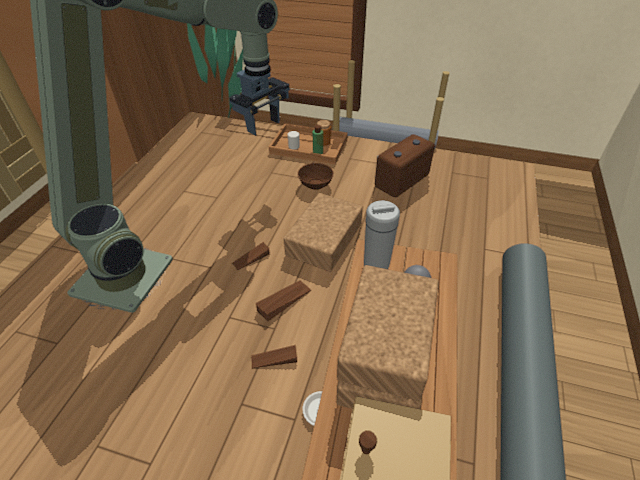

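View pics/top.png

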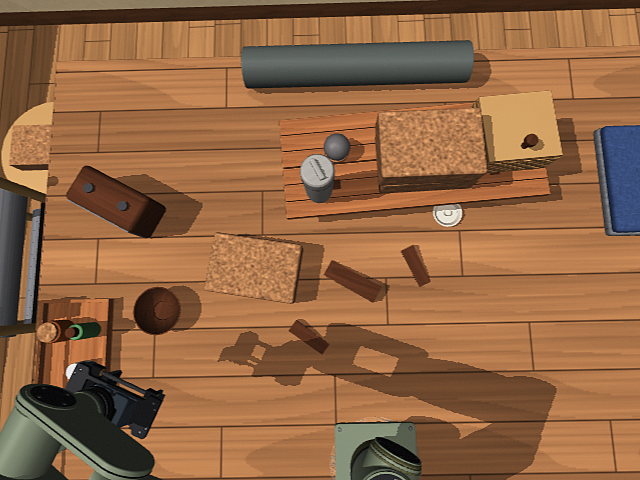

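Wedge candidates in top view: (355,281) largest, (416,265) medium, (308,336) small. By the description it's the one at (355,281). Next I measure it and the shelf.

```bash
python3 - <<'E'
from h import *
p=env.grab_frame("top")
save(p,"crop1",(270,80,570,305),2.6)
q=env.grab_frame("scene")
for pic in(p,q):
  for r in env.regions_of(pic,"wedge"):
    if r["score"]<.4: continue
    w=world(pic,cv2.erode(r["pixels"].astype(np.uint8),np.ones((2,2)))>0)
    w2=w[(w[:,2]>3)&(w[:,2]<36)]
    (c,sz,a)=cv2.minAreaRect(w2[:,:2].astype(np.float32))
    pts=w2
    for _ in range(8):
        A=np.c_[pts[:,:2],np.ones(len(pts))]; g=np.linalg.lstsq(A,pts[:,2],rcond=None)[0]
        res=w2[:,2]-np.c_[w2[:,:2],np.ones(len(w2))]@g; pts=w2[abs(res)<max(1.5,np.median(abs(res))*2)]
    print(np.round(r["rect"]),len(w2),"rect",np.round(c,1),np.round(sz,1),round(a,1),"slope",round(np.hypot(*g[:2]),3),"thin dir deg",round(np.degrees(np.arctan2(-g[1],-g[0])),1), "g",g)
# shelf: deck points
w=world(p,np.ones((480,640),bool))
d=w[(abs(w[:,2]-117)<6)&(w[:,0]>550)&(w[:,0]<1000)&(w[:,1]>-480)&(w[:,1]<300)]
print(len(d),np.median(d[:,2]))
# front edge: min x per y bin; left edge: max y per x bin
e=[]
for y in range(-400,200,12):
    s=d[(d[:,1]>=y)&(d[:,1]<y+12)]
    if len(s)>2: e.append((y+6,s[:,0].min()))
e=np.array(e);k=np.polyfit(e[:,1]*0+e[:,0],e[:,1],1)
for _ in range(5):
    r=e[:,1]-np.polyval(k,e[:,0]); k=np.polyfit(*e[abs(r)<5].T,1)
print("front edge x=",k,"std",r[abs(r)<5].std(),"yaw",np.degrees(np.arctan(-k[0])))
print(cv2.minAreaRect(d[:,:2].astype(np.float32)))
l=[(x+6,d[(d[:,0]>=x)&(d[:,0]<x+12)][:,1].max(),d[(d[:,0]>=x)&(d[:,0]<x+12)][:,1].min()) for x in range(610,890,12) if ((d[:,0]>=x)&(d[:,0]<x+12)).sum()>2]
print(np.round(l))
E
```

```text
[356. 281.  59.  39.] 885 rect [460.9  44.7] [147.3  43.9] 59.9 slope 0.199 thin dir deg 58.0 g [-0.10565445 -0.1690325  74.47365155]
[311. 338.  38.  28.] 413 rect [316.6 161.1] [104.4  29.5] 51.4 slope 0.185 thin dir deg -131.8 g [  0.12346865   0.13799158 -48.6712863 ]
[429. 186.  98.  11.] 0 rect [0. 0.] [0. 0.] 0.0 slope 0.0 thin dir deg -180.0 g [0. 0. 0.]
[416. 266.  29.  40.] 419 rect [ 497.8 -127.1] [101.6  32.7] 26.0 slope 0.182 thin dir deg -159.9 g [ 1.71366994e-01  6.27476866e-02 -6.49990224e+01]
[282. 302.  54.  39.] 834 rect [466.4  44.9] [146.9  46.8] 59.1 slope 0.198 thin dir deg 57.8 g [-0.1054002  -0.16715641 77.30523753]
[273. 360.  49.  17.] 586 rect [ 503.7 -125.8] [102.7  33.9] 26.0 slope 0.2 thin dir deg -153.5 g [  0.17885913   0.08905906 -63.91045646]
[251. 256.  38.  34.] 382 rect [324.1 163.7] [106.4  35.6] 52.7 slope 0.204 thin dir deg -136.7 g [  0.14857402   0.14006521 -56.02358841]
[323. 233.  75.  78.] 509 rect [550.4 259.1] [266.4 121.9] 47.2 slope 0.008 thin dir deg 162.0 g [ 7.71983940e-03 -2.50430785e-03  1.89135622e+01]
10819 116.06189088179894
front edge x= [-7.11643758e-02  6.31470990e+02] std 0.5082215886743247 yaw 4.070556040592865
((769.096435546875, -111.0115966796875), (260.4113464355469, 660.6793823242188), 4.173984050750732)
[[ 616.  208.  153.]
 [ 628.  209.  -23.]
 [ 640.  211. -209.]
 [ 652.  211. -364.]
 [ 664.  211. -448.]
 [ 676.  213. -449.]
 [ 688.  213. -446.]
 [ 700.  213. -446.]
 [ 712.  216. -445.]
 [ 724.  215. -445.]
 [ 736.  218. -440.]
 [ 748.  218.  -19.]
 [ 760.  218.  -19.]
 [ 772.  220.  -19.]
 [ 784.  220.  -17.]
 [ 796.  220.  -18.]
 [ 808.  223.  -18.]
 [ 820.  222.  -18.]
 [ 832.  222.  -19.]
 [ 844.  225.  -19.]
 [ 856.  225.  -20.]
 [ 868.  225.  -23.]
 [ 880.  220.  -26.]
 [ 892.   57. -267.]]
  return _methods._mean(a, axis=axis, dtype=dtype,
  ret = ret.dtype.type(ret / rcount)
```

View pics/crop1.png

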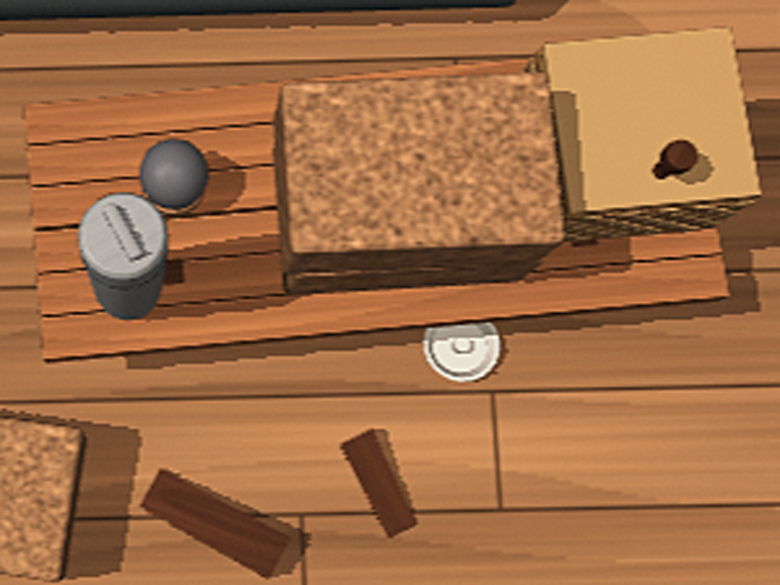

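```bash
python3 - <<'E'
from h import *
p=env.grab_frame("top")
P=np.asarray(p["pose"])
def ray(u,v,z):
    d=P[:3,:3]@np.array([(u-p["cx"])/p["fx"],(v-p["cy"])/p["fy"],1]); return P[:3,3]+d*(z-P[2,3])/d[2]
th=np.radians(4.15); C=np.array([769.1,-111.]); ex=np.array([np.cos(th),np.sin(th)]); ey=np.array([-ex[1],ex[0]])
for u,v in((337.7,184.2),(494.2,173.1)):
    w=ray(u,v,117)[:2]; print("tenon",np.round(w,1),"shelf",np.round([(w-C)@ex,(w-C)@ey],1))
for y in(200,0,-200):
    print("foot front",y,np.round(C-80*ex+y*ey,1))
g=cv2.cvtColor(p["frame"],cv2.COLOR_RGB2GRAY)
a=cv2.resize(p["frame"][160:215,310:375],None,fx=6,fy=6,interpolation=cv2.INTER_CUBIC)
b=cv2.resize(p["frame"][160:215,465:530],None,fx=6,fy=6,interpolation=cv2.INTER_CUBIC)
cv2.imwrite("pics/ten.png",np.hstack([a,b])[:,:,::-1])
for r in env.regions_of(p,"wedge")[:5]:
    w=world(p,r["pixels"]); w=w[(w[:,2]>4)&(w[:,2]<36)]
    if len(w)<300: continue
    print(np.round(r["rect"]),np.round(cv2.boxPoints(cv2.minAreaRect(w[:,:2].astype(np.float32)))).tolist(), w[:,2].max().round(1))
E
```

```text
tenon [699.5  80.1] shelf [-55.6 195.6]
tenon [ 719.1 -313. ] shelf [ -64.5 -197.8]
foot front 200 [674.8  82.7]
foot front 0 [ 689.3 -116.8]
foot front -200 [ 703.8 -316.3]
[356. 282.  56.  38.] [[405.0, -8.0], [445.0, -31.0], [520.0, 98.0], [480.0, 121.0]] 35.8
[415. 266.  26.  42.] [[446.0, -133.0], [460.0, -164.0], [554.0, -119.0], [540.0, -89.0]] 27.4
[311. 338.  40.  27.] [[272.0, 130.0], [299.0, 110.0], [363.0, 195.0], [335.0, 215.0]] 27.2
```

View pics/ten.png

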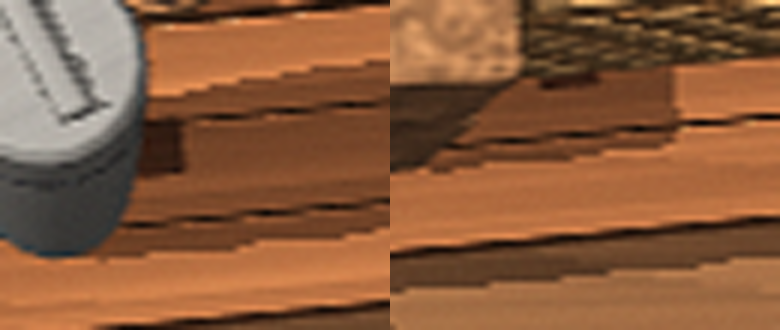

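Top crop: the largest wedge has its thin end pointing up-left. The tenons sit at about ±200 mm on the shelf, so the front foot edges are at (675,83), (689,-117) and (704,-316), with shelf yaw about 4.1°. The medium wedge blocks the lane in front of the middle foot, so I leave that one for last. Turning and going over the grasp point now.

```bash
cat > d.py <<'E'
from h import *
import sys
from scipy.spatial.transform import Rotation as Ro
# usage: d.py x y z yaw  -> tool shift needed at final yaw, roll needed
def d():
    s=env.state(); t=[float(a) for a in sys.argv[1:5]]
    yaw=np.degrees(0)+s["ee_rot"][2]
    R=Ro.from_euler("xyz",s["ee_rot"],degrees=True).as_matrix()
    v=np.array(t[:3])-s["ee_pos"]
    print("t",round(s["time_s"],2),"pos",np.round(s["ee_pos"],1),"rot",np.round(s["ee_rot"],2),"F",np.round(s["force"],1),"w",round(s["gripper_width"],1),"gf",round(s["gripper_force"],1))
    R2=Ro.from_euler("xyz",[180,0,t[3]],degrees=True).as_matrix()
    print("shift now axes",np.round(R.T@v,1),"shift after roll",np.round(R2.T@v,1),"roll rad",round(float(np.radians((yaw-t[3]+180)%360-180)),3))
d()
E
R='[0.105,0.105,0.105,0.105,0.105,0.105,0.105,0.105]'
python3 -m pendant '{"translation":[[0,0,0],[0,0,0],[0,0,0],[0,0,0],[0,0,0],[0,0,0],[0,0,0],[0,0,0]],"roll":[0.105,0.105,0.105,0.105,0.105,0.105,0.105,0.105],"hand":[0,0,0,0,0,0,0,0]}'
python3 -m pendant '{"translation":[[0,0,0],[0,0,0],[0,0,0],[0,0,0],[0,0,0],[0,0,0],[0,0,0],[0,0,0]],"roll":[0.105,0.105,0.105,0.105,0.105,0.105,0.105,0.105],"hand":[0,0,0,0,0,0,0,0]}'
python3 -m pendant '{"translation":[[-22,27,0],[-22,27,0],[-22,27,0],[-22,27,0],[-22,27,0],[-22,27,0],[-22,27,0],[-22,27,0]],"roll":[0,0,0,0,0,0,0,0],"hand":[0,0,0,0,0,0,0,0]}'
python3 -m pendant '{"translation":[[-22,27,0],[-22,27,0],[-22,27,0],[-22,27,0],[-22,27,0],[-22,27,0],[-22,27,0],[0,0,0]],"roll":[0,0,0,0,0,0,0,0],"hand":[0,0,0,0,0,0,0,0]}'
python3 d.py 433.5 -4.3 4 59.4
```

```text
time_s: 1.87
ee_pos: [237.5, 523.7, 214.0]
ee_rot: [180.0, -0.0, 107.2]
force: [-0.6, 0.9, -0.9]
gripper_width: 91.2
gripper_force: 0.0
time_s: 2.53
ee_pos: [237.5, 523.7, 214.0]
ee_rot: [-180.0, -0.0, 59.0]
force: [-0.0, -0.5, -0.1]
gripper_width: 91.1
gripper_force: 0.0
time_s: 3.2
ee_pos: [333.8, 260.6, 214.2]
ee_rot: [180.0, -0.0, 59.4]
force: [0.4, 0.5, 0.3]
gripper_width: 91.4
gripper_force: 0.0
time_s: 3.87
ee_pos: [419.6, 28.6, 214.2]
ee_rot: [179.8, 0.1, 59.0]
force: [-0.1, 0.5, 0.4]
gripper_width: 91.5
gripper_force: 0.0
t 3.87 pos [419.6  28.6 214.2] rot [1.7982e+02 6.0000e-02 5.9010e+01] F [-0.1  0.5  0.4] w 91.5 gf 0.0
shift now axes [-20.8  28.3 210.3] shift after roll [-21.2  28.8 210.2] roll rad -0.007
```

```bash

python3 -m pendant '{"translation":[[-10,14,0],[-11,14,0],[0,0,25],[0,0,30],[0,0,30],[0,0,30],[0,0,30],[0,0,20]],"roll":[0,0,0,0,0,0,0,0],"hand":[0,0,0,0,0,0,0,0]}'
python3 -m pendant '{"translation":[[0,0,20],[0,0,15],[0,0,8],[0,0,0],[0,0,0],[0,0,0],[0,0,0],[0,0,0]],"roll":[0,0,0,0,0,0,0,0],"hand":[0,0,0,0,200,200,200,200]}' 25
python3 -m pendant '{"translation":[[0,0,0],[0,0,0],[0,0,0],[0,0,0],[0,0,0],[0,0,0],[0,0,0],[0,0,0]],"roll":[0,0,0,0,0,0,0,0],"hand":[230,230,230,230,230,230,230,230]}'
python3 d.py 433.5 -4.3 4 59.4
```

```text
time_s: 4.53
ee_pos: [429.6, 1.5, 46.8]
ee_rot: [-179.9, 0.1, 59.4]
force: [0.2, 0.1, -0.2]
gripper_width: 91.0
gripper_force: 0.0
time_s: 5.2
ee_pos: [431.7, 1.0, 6.8]
ee_rot: [179.9, -0.1, 59.3]
force: [-0.5, -0.5, -0.1]
gripper_width: 67.3
gripper_force: 0.0
time_s: 5.87
ee_pos: [431.6, 0.9, 6.3]
ee_rot: [179.9, -0.0, 59.4]
force: [0.3, -2.0, 5.5]
gripper_width: 46.7
gripper_force: 24.6
t 5.87 pos [431.6   0.9   6.3] rot [ 1.7994e+02 -3.0000e-02  5.9360e+01] F [ 0.3 -2.   5.5] w 46.7 gf 24.6
shift now axes [-3.5  4.3  2.3] shift after roll [-3.5  4.3  2.3] roll rad -0.001
```

```bash

python3 -m pendant '{"translation":[[0,0,-20],[0,0,-30],[0,0,0],[0,0,0],[0,0,0],[0,0,0],[0,0,0],[0,0,0]],"roll":[0,0,0.12,0.12,0.12,0.12,0.12,0.12],"hand":[230,230,230,230,230,230,230,230]}'
python3 -m pendant '{"translation":[[0,0,0],[0,0,0],[0,0,0],[0,0,0],[0,0,0],[0,0,0],[0,0,0],[0,0,0]],"roll":[0.12,0.12,0.003,0,0,0,0,0],"hand":[230,230,230,230,230,230,230,230]}'
python3 d.py 538.7 72.8 7 4.15
```

```text
time_s: 6.53
ee_pos: [430.0, 1.1, 55.3]
ee_rot: [-179.9, 0.1, 17.7]
force: [-0.4, 0.8, -1.1]
gripper_width: 46.1
gripper_force: 24.6
time_s: 7.2
ee_pos: [431.0, 1.0, 55.9]
ee_rot: [-180.0, 0.0, 4.2]
force: [-0.1, 0.2, -0.3]
gripper_width: 46.4
gripper_force: 24.6
t 7.2 pos [431.    1.   55.9] rot [-180.      0.      4.22] F [-0.1  0.2 -0.3] w 46.4 gf 24.6
shift now axes [112.7 -63.7  48.9] shift after roll [112.6 -63.8  48.9] roll rad 0.001
```

```bash

python3 -m pendant '{"translation":[[25,-14,0],[25,-14,0],[25,-14,0],[25,-14,0],[12,-8,0],[0,0,20],[0,0,20],[0,0,0]],"roll":[0,0,0,0,0,0,0,0],"hand":[230,230,230,230,230,230,230,230]}'
python3 -m pendant '{"translation":[[0,0,0],[0,0,5],[0,0,4],[0,0,0],[0,0,0],[0,0,0],[0,0,0],[0,0,0]],"roll":[0,0,0,0,0,0,0,0],"hand":[230,230,230,230,230,230,230,230]}'
python3 d.py 546.7 73.4 7 4.15
python3 - <<'E'
from h import *
p=env.grab_frame("scene"); save(p,"s2",(230,200,430,350),4)
E
```

```text
time_s: 7.87
ee_pos: [535.3, 72.9, 12.7]
ee_rot: [180.0, 0.4, 4.2]
force: [-1.2, -1.0, -1.7]
gripper_width: 46.2
gripper_force: 24.8
time_s: 8.53
ee_pos: [538.3, 72.9, 7.3]
ee_rot: [-180.0, -0.0, 4.2]
force: [-0.2, -1.0, -0.9]
gripper_width: 45.6
gripper_force: 24.8
t 8.53 pos [538.3  72.9   7.3] rot [-1.7999e+02 -4.0000e-02  4.1700e+00] F [-0.2 -1.  -0.9] w 45.6 gf 24.8
shift now axes [8.4 0.2 0.3] shift after roll [8.4 0.2 0.3] roll rad 0.0
```

View pics/s2.png

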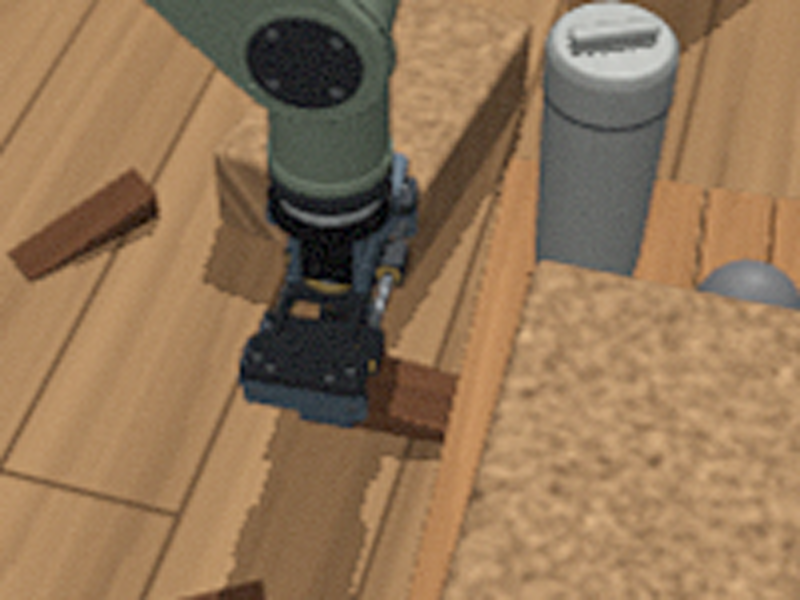

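The view shows the wedge gripped flat at (410,395), tip under the deck in front of the left foot. I feel forward slowly.

```bash

python3 -m pendant '{"translation":[[2,0,0],[2,0,0],[2,0,0],[2,0,0],[2,0,0],[2,0,0],[0,0,0],[0,0,0]],"roll":[0,0,0,0,0,0,0,0],"hand":[230,230,230,230,230,230,230,230]}'
python3 -m pendant '{"translation":[[1,0,0],[1,0,0],[1,0,0],[1,0,0],[1,0,0],[1,0,0],[0,0,0],[0,0,0]],"roll":[0,0,0,0,0,0,0,0],"hand":[230,230,230,230,230,230,230,230]}'
```

```text
time_s: 9.25
ee_pos: [550.1, 73.8, 6.9]
ee_rot: [-180.0, 0.0, 4.2]
force: [0.3, 0.3, -0.5]
gripper_width: 45.9
gripper_force: 24.8
time_s: 9.92
ee_pos: [556.1, 74.2, 7.0]
ee_rot: [-180.0, -0.0, 4.2]
force: [0.1, 0.0, -1.5]
gripper_width: 45.9
gripper_force: 24.8
```

```bash

python3 -m pendant '{"translation":[[1,0,0],[1,0,0],[1,0,0],[1,0,0],[0,0,0],[0,0,0],[0,0,0],[0,0,0]],"roll":[0,0,0,0,0,0,0,0],"hand":[230,230,230,230,230,230,230,230]}'
python3 -m pendant '{"translation":[[1,0,0],[1,0,0],[1,0,0],[1,0,0],[0,0,0],[0,0,0],[0,0,0],[0,0,0]],"roll":[0,0,0,0,0,0,0,0],"hand":[230,230,230,230,230,230,230,230]}'
```

```text
time_s: 10.58
ee_pos: [560.0, 74.5, 6.9]
ee_rot: [-180.0, 0.0, 4.2]
force: [-0.7, 0.9, -1.2]
gripper_width: 45.8
gripper_force: 24.8
time_s: 11.25
ee_pos: [564.0, 74.8, 6.9]
ee_rot: [-180.0, 0.0, 4.2]
force: [-0.1, 0.1, -0.6]
gripper_width: 46.0
gripper_force: 24.8
```

```bash

python3 -m pendant '{"translation":[[1,0,0],[1,0,0],[1,0,0],[1,0,0],[1,0,0],[1,0,0],[1,0,0],[0,0,0]],"roll":[0,0,0,0,0,0,0,0],"hand":[230,230,230,230,230,230,230,230]}'
python3 -m pendant '{"translation":[[1,0,0],[1,0,0],[1,0,0],[1,0,0],[1,0,0],[1,0,0],[1,0,0],[0,0,0]],"roll":[0,0,0,0,0,0,0,0],"hand":[230,230,230,230,230,230,230,230]}'
```

```text
time_s: 11.92
ee_pos: [571.3, 75.4, 7.0]
ee_rot: [-180.0, -0.0, 4.2]
force: [-0.3, 0.4, -0.5]
gripper_width: 46.1
gripper_force: 24.8
time_s: 12.58
ee_pos: [578.3, 75.9, 7.0]
ee_rot: [-180.0, -0.0, 4.2]
force: [0.0, -0.3, -1.4]
gripper_width: 46.3
gripper_force: 24.8
```

The left foot is bare: the tip is about 31 mm past the edge with no resistance. I release, back straight off, and narrow the fingers to push squarely on the thick end.

```bash

python3 -m pendant '{"translation":[[0,0,0.5],[0,0,0],[0,0,0],[0,0,0],[0,0,0],[0,0,0],[0,0,0],[0,0,0]],"roll":[0,0,0,0,0,0,0,0],"hand":[230,60,60,60,60,60,60,60]}'
python3 -m pendant '{"translation":[[-5,0,0],[-10,0,0],[-10,0,0],[-10,0,0],[-10,0,0],[-5,0,0],[0,0,0],[0,0,0]],"roll":[0,0,0,0,0,0,0,0],"hand":[60,60,60,60,60,60,60,60]}'
python3 -m pendant '{"translation":[[0,0,0],[0,0,0],[0,0,0],[0,0,0],[0,0,0],[0,0,0],[0,0,0],[0,0,0]],"roll":[0,0,0,0,0,0,0,0],"hand":[200,200,200,200,200,200,200,200]}'
python3 d.py 674.8 82.7 7 4.15
python3 - <<'E'
from h import *
p=env.grab_frame("top"); save(p,"s3",(280,170,400,290),5)
E
```

```text
time_s: 13.25
ee_pos: [578.0, 75.9, 6.5]
ee_rot: [-180.0, -0.0, 4.2]
force: [-0.1, -0.1, 0.4]
gripper_width: 69.8
gripper_force: 0.0
time_s: 13.92
ee_pos: [528.2, 72.2, 6.7]
ee_rot: [-180.0, -0.0, 4.2]
force: [0.5, 1.0, 0.3]
gripper_width: 69.8
gripper_force: 0.0
time_s: 14.58
ee_pos: [528.1, 72.2, 6.4]
ee_rot: [-180.0, 0.0, 4.2]
force: [-0.8, -0.2, -0.4]
gripper_width: 20.5
gripper_force: 0.0
t 14.58 pos [528.1  72.2   6.4] rot [-180.      0.      4.17] F [-0.8 -0.2 -0.4] w 20.5 gf 0.0
shift now axes [147.    0.2  -0.6] shift after roll [147.    0.2  -0.6] roll rad 0.0
```

View pics/s3.png

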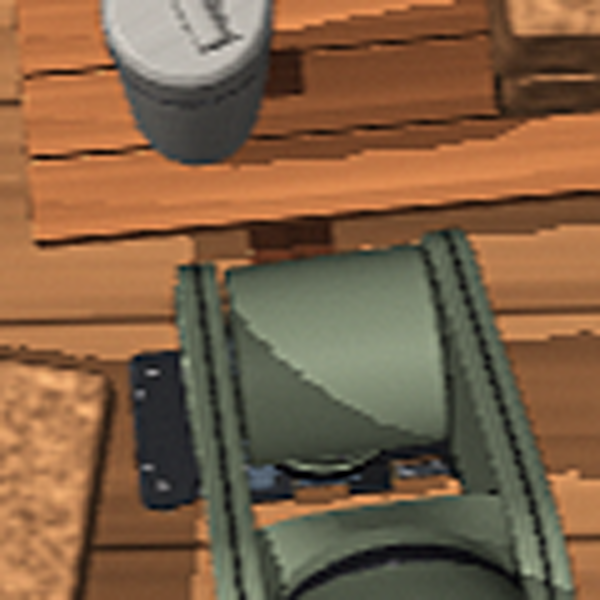

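```bash

python3 -m pendant '{"translation":[[3,0,0],[3,0,0],[2,0,0],[1,0,0],[1,0,0],[1,0,0],[1,0,0],[1,0,0]],"roll":[0,0,0,0,0,0,0,0],"hand":[200,200,200,200,200,200,200,200]}'
python3 -m pendant '{"translation":[[1,0,0],[1,0,0],[1,0,0],[1,0,0],[1,0,0],[1,0,0],[1,0,0],[1,0,0]],"roll":[0,0,0,0,0,0,0,0],"hand":[200,200,200,200,200,200,200,200]}'
python3 -m pendant '{"translation":[[1,0,0],[1,0,0],[1,0,0],[1,0,0],[1,0,0],[1,0,0],[0,0,0],[0,0,0]],"roll":[0,0,0,0,0,0,0,0],"hand":[200,200,200,200,200,200,200,200]}'
```

```text
time_s: 15.3
ee_pos: [541.1, 73.2, 6.4]
ee_rot: [-180.0, 0.0, 4.2]
force: [0.3, 0.1, -0.2]
gripper_width: 19.8
gripper_force: 0.0
time_s: 15.97
ee_pos: [549.2, 73.8, 6.4]
ee_rot: [-180.0, -0.0, 4.2]
force: [-0.8, -0.4, -1.2]
gripper_width: 19.6
gripper_force: 0.2
time_s: 16.63
ee_pos: [555.3, 74.2, 6.5]
ee_rot: [-180.0, -0.0, 4.2]
force: [0.0, 0.2, -0.0]
gripper_width: 19.7
gripper_force: 0.0
```

```bash

python3 -m pendant '{"translation":[[1,0,0],[1,0,0],[1,0,0],[0,0,0],[0,0,0],[0,0,0],[0,0,0],[0,0,0]],"roll":[0,0,0,0,0,0,0,0],"hand":[200,200,200,200,200,200,200,200]}'
python3 -m pendant '{"translation":[[1,0,0],[1,0,0],[0,0,0],[0,0,0],[0,0,0],[0,0,0],[0,0,0],[0,0,0]],"roll":[0,0,0,0,0,0,0,0],"hand":[200,200,200,200,200,200,200,200]}'
```

```text
time_s: 17.3
ee_pos: [558.2, 74.4, 6.5]
ee_rot: [-180.0, -0.0, 4.2]
force: [-0.8, 0.1, 0.3]
gripper_width: 19.5
gripper_force: 0.0
time_s: 17.97
ee_pos: [560.1, 74.6, 6.4]
ee_rot: [-180.0, -0.0, 4.2]
force: [-0.6, 0.3, -0.6]
gripper_width: 19.4
gripper_force: 0.1
```

```bash

python3 -m pendant '{"translation":[[1,0,0],[1,0,0],[0,0,0],[0,0,0],[0,0,0],[0,0,0],[0,0,0],[0,0,0]],"roll":[0,0,0,0,0,0,0,0],"hand":[200,200,200,200,200,200,200,200]}'
```

```text
time_s: 18.63
ee_pos: [562.1, 74.7, 6.5]
ee_rot: [-180.0, -0.0, 4.2]
force: [0.0, -0.2, -0.0]
gripper_width: 19.7
gripper_force: 0.1
```

```bash

python3 -m pendant '{"translation":[[1,0,0],[1,0,0],[0,0,0],[0,0,0],[0,0,0],[0,0,0],[0,0,0],[0,0,0]],"roll":[0,0,0,0,0,0,0,0],"hand":[200,200,200,200,200,200,200,200]}'
```

```text
time_s: 19.3
ee_pos: [562.8, 74.7, 6.3]
ee_rot: [-180.0, 0.1, 4.2]
force: [-5.2, 0.1, 3.9]
gripper_width: 19.5
gripper_force: 2.7
```

```bash

python3 -m pendant '{"translation":[[1,0,0],[1,0,0],[0,0,0],[0,0,0],[0,0,0],[0,0,0],[0,0,0],[0,0,0]],"roll":[0,0,0,0,0,0,0,0],"hand":[200,200,200,200,200,200,200,200]}'
```

```text
time_s: 19.97
ee_pos: [563.0, 74.8, 6.3]
ee_rot: [180.0, 0.4, 4.2]
force: [-9.0, -0.1, 6.9]
gripper_width: 19.8
gripper_force: 4.4
```

It stops sharply at about 54 mm past the edge, which is snug. One more gentle millimetre, then back off straight and rise.

```bash

python3 -m pendant '{"translation":[[1,0,0],[0,0,0],[0,0,0],[0,0,0],[0,0,0],[0,0,0],[0,0,0],[0,0,0]],"roll":[0,0,0,0,0,0,0,0],"hand":[200,200,200,200,200,200,200,200]}'
python3 -m pendant '{"translation":[[-3,0,0],[-5,0,0],[-10,0,0],[-20,0,0],[-20,0,0],[0,0,-20],[0,0,-30],[0,0,-30]],"roll":[0,0,0,0,0,0,0,0],"hand":[200,200,200,200,200,200,200,200]}'
python3 -m pendant '{"translation":[[0,0,-30],[0,0,-30],[-30,0,-20],[-30,0,-20],[-30,0,0],[-30,0,0],[-20,0,0],[0,0,0]],"roll":[0,0,0,0,0,0,0,0],"hand":[200,200,200,200,200,200,200,200]}'
python3 -m pendant '{"translation":[[0,25,0],[0,30,0],[0,30,0],[0,30,0],[0,30,0],[0,30,0],[0,25,0],[0,0,0]],"roll":[0,0,0,0,0,0,0,0],"hand":[200,200,200,200,200,200,200,200]}'
python3 - <<'E'
from h import *
p=env.grab_frame("top"); save(p,"s4",(260,110,460,260),4)
C=np.array([769.1,-111.]);th=np.radians(4.15);ex=np.array([np.cos(th),np.sin(th)]);ey=np.array([-ex[1],ex[0]])
w=world(p,np.ones((480,640),bool))
s=np.c_[(w[:,:2]-C)@ex,(w[:,:2]-C)@ey,w[:,2]]
m=(s[:,2]>18)&(s[:,2]<40)&(s[:,0]>-190)&(s[:,0]<-115)&(abs(s[:,1]-200)<60)
print(m.sum(),np.round(s[m].min(0),1),np.round(s[m].max(0),1))
r=cv2.minAreaRect(s[m][:,:2].astype(np.float32)); print(r)
E
```

```text
time_s: 20.63
ee_pos: [563.1, 74.7, 6.3]
ee_rot: [180.0, 0.5, 4.2]
force: [-10.6, -0.6, 8.0]
gripper_width: 19.7
gripper_force: 5.4
time_s: 21.3
ee_pos: [508.2, 70.8, 86.7]
ee_rot: [-180.0, 0.1, 4.2]
force: [0.8, 0.3, -0.5]
gripper_width: 19.5
gripper_force: 0.0
time_s: 21.97
ee_pos: [365.4, 60.3, 186.3]
ee_rot: [-180.0, 0.1, 4.2]
force: [-0.9, 0.3, 0.1]
gripper_width: 19.7
gripper_force: 0.0
time_s: 22.63
ee_pos: [386.0, -143.0, 186.5]
ee_rot: [179.8, -0.2, 3.9]
force: [0.1, 0.4, 0.2]
gripper_width: 19.8
gripper_force: 0.0
378 [-176.3  176.5   18.5] [-115.1  222.4   36. ]
((-145.66281127929688, 199.5198211669922), (45.96268081665039, 61.09916305541992), 89.62831115722656)
```

View pics/s4.png

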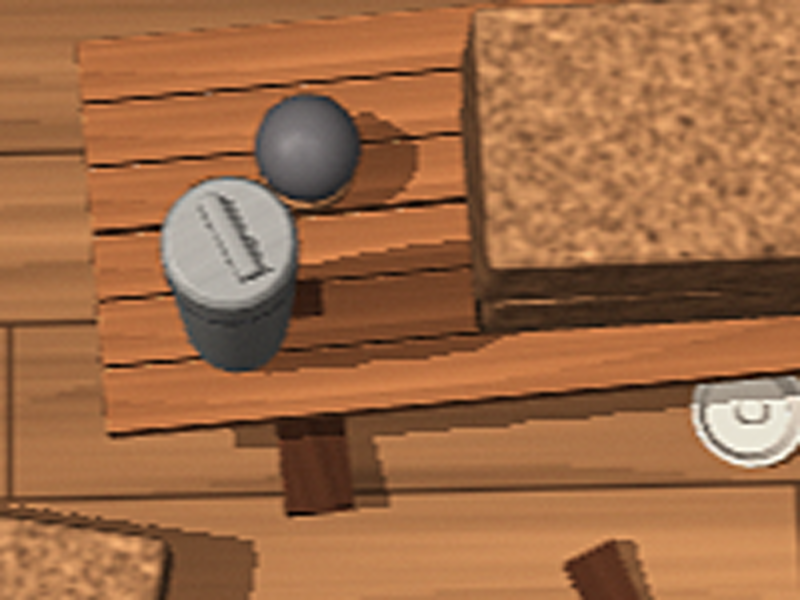

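The wedge sits at (317,465), square to the foot, centred within 1 mm, with the tip about 54 mm in. Everything else is in place.

```bash
python3 -c "
from workcell import env
print(env.job_done())"
```

```text
the job is handed in; nothing more can be done
None
```

The left front foot was the bare one: the largest wedge now sits straight and snug under its middle, tip about 54 mm past the edge, pressed in with about 11 N. It slid in freely there, so I did not probe the other two feet; nothing else was moved, and the job is handed in after about 23 s.

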